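# Load three bottles into a ratchet-fed carriage

## Task

Load the bottle feeder with the three red-capped bottles that stand in front of it, one upright in each pocket of the blue tray, always setting the bottle down (not dropping it) in the pocket that stands at the red pointer, starting with the pocket that stands there now. After the first bottle, and again after the second, give the red lever exactly two full strokes - right down to the stop and right up again - to bring the next empty pocket to the pointer; after the third bottle leave the lever alone. Move the carriage only with the lever, and leave the dropper bottle, the ointment tube and the oximeter where they are.

Things in the scene. Friction and masses are not known exactly. Their poses are not given: they have to be found in the camera images.
- feeder: fixed white base, 112x400x12 mm, of the indexing bottle feeder; origin at the centre of its underside; y runs along the track in the carriage's feed direction, x across it away from the robot at yaw 0, z up. It carries the sliding carriage with the blue tray, and at its -y end the red lever between two grey cheeks 94 mm high (101 mm over their outsides across the feeder, 178 mm from the origin; carried bottles must pass above them and the lever)
- load_mark (a point): the loading place: point 32 mm above the feeder's origin, between the red pointer that stands on the far (+x) side of the track (84 mm high above the table, 36 to 65 mm from the point) and a small red tab on the table on the near side. A pocket is at the loading place when its floor centre is at this point
- carriage: sliding carriage with the blue three-pocket tray on it (tray 64x192 mm, its floor 32 mm and its rim 72 mm above the table) and a brass rack of teeth along its front edge; origin under the centre of the first (leading) pocket at table height, so at the start it coincides with the feeder's origin. A ratchet moves it 30 mm along feeder +y for each full lever stroke and stops it from going back; two strokes bring on the next pocket. It would run on to 155 mm
- pocket1 (a point): centre of the floor of the first (leading, +y-most) of three open pockets in the blue tray (inside 52 mm along feeder x, 48 mm along feeder y and 40 mm deep, divided by walls 12 mm thick, pockets 60 mm apart along feeder y). At the start it is at the loading place. The point travels with the carriage; x, y, z parallel to the feeder's
- pocket2 (a point): centre of the floor of the second (middle) of three open pockets in the blue tray (inside 52 mm along feeder x, 48 mm along feeder y and 40 mm deep, divided by walls 12 mm thick, pockets 60 mm apart along feeder y). Two strokes bring it to the loading place. The point travels with the carriage; x, y, z parallel to the feeder's
- pocket3 (a point): centre of the floor of the third (last, -y-most) of three open pockets in the blue tray (inside 52 mm along feeder x, 48 mm along feeder y and 40 mm deep, divided by walls 12 mm thick, pockets 60 mm apart along feeder y). Four strokes in all bring it to the loading place. The point travels with the carriage; x, y, z parallel to the feeder's
- lever (a joint): angle of the feed lever in rad: 0 up at rest, 0.78 fully down at its stop. A spring lifts it again when it is let go (4 to 8 N at the grip push it fully down; pressed smoothly, in about a second, the standing bottles do not sway). Only a full stroke, from up to the stop and up again, feeds a full step
- lever_grip (a point): centre of the lever's red grip, a round bar 28 mm thick and 70 mm long lying along feeder x. It is 114 mm above the table at rest (its top at 128 mm) and 46 mm fully down (top at 60 mm). The lever turns about a level axis along feeder x, 80 mm above the table and 83 mm from the grip towards feeder +y; arm 90 mm, so pressed straight down the grip moves 68 mm down and wanders at most 7 mm to the side and back
- red_bottle_a: one of three identical bottles, 34 mm (its x) by 40 mm (its y) oval and 106 mm tall, about 0.08 kg, black below, with a big red cap from 63 mm up; the sides are straight up to 80 mm height and taper above, so grip it at about 70 mm; stands upright, origin at the centre of its underside, z up
- red_bottle_b: one of three identical bottles, 34 mm (its x) by 40 mm (its y) oval and 106 mm tall, about 0.08 kg, black below, with a big red cap from 63 mm up; the sides are straight up to 80 mm height and taper above, so grip it at about 70 mm; stands upright, origin at the centre of its underside, z up
- red_bottle_c: one of three identical bottles, 34 mm (its x) by 40 mm (its y) oval and 106 mm tall, about 0.08 kg, black below, with a big red cap from 63 mm up; the sides are straight up to 80 mm height and taper above, so grip it at about 70 mm; stands upright, origin at the centre of its underside, z up
- dropper_bottle: bystander: brown bottle with black rubber dropper top, 33x34x102 mm, standing among the red-capped ones; origin at the centre of its underside
- ointment_tube: bystander: white and green ointment tube with blue cap, 36x136x24 mm, lying to the left; origin at the centre of its underside
- oximeter: bystander: blue and white finger oximeter, 33x58x30 mm, lying to the right; origin at the centre of its underside
There are look-alikes about, which are no part of the job. Leave any orange look-alike of the red_bottle_b alone.

How it is judged:
By the outcome, as a careful person would: the job done as asked, in the order asked, and still so for the second after the job is handed in, with the robot touching nothing.
It also fails if it takes over 72 s, if anything falls off the work surface, if the arm or the gripper's body presses on something with over 40 N, if the wrist force passes 120 N, or if a joint passes its speed limit or range.

## Robot

A 6-joint arm with a two-finger parallel gripper is mounted at the origin on a cart in front of the work surface, level with it; the furniture and walls round the work are solid. World frame = base frame: x ahead of the robot, y to its left, z up, the work surface at z = 0. Lengths are in m, angles in degrees, forces in N, time in s.
With the tool pointing down it reaches from about 0.2 to 0.875 m from the base axis. Payload 3.4 kg.
Tool frame: the origin (TCP) lies on the mounting face of the last link; the fingertips stand 199 mm ahead of it and the grasp point (between the pads) lies 180 mm ahead of it; z points along the fingers, y is the line along which they close (so a half turn about z gives the same grasp; the last joint's range is limited). The gripper opens to 94 mm and grips with 3 to 60 N. Pads are 16 mm wide; open, the fingers measure 119 mm over their backs; the gripper's body (75 mm by 177 mm) begins 78 mm behind the grasp point.
Start: joints at [-70.875, 15.808, 86.224, -0, 77.962, -6.933], TCP at [0.253, -0.517, 0.405] pointing down, gripper open.
Joint ranges: [-165.64, 165.64], [-43.16, 119.46], [12.63, 154.43], [-67.54, 247.53], [6.08, 155.33], [-154.97, 154.97]. Speed limits (degrees/s): [147.25, 147.25, 180, 180, 180, 180].

## Interface

Orientations are given as [roll, pitch, yaw] about the fixed x, y, z axes, in that order (R = Rz(yaw) Ry(pitch) Rx(roll)).
In Python, from bench import ctrl gives the robot as it stands.
- The arm moves only by the shell command python3 -m creep 'ROWS'. ROWS is JSON, a list of rows, each a list of 3 entries, a list of its own where there are three numbers: the shift along the tool's x, y, z in units of 25 mm (1.0 is 25 mm), then the turn, a rotation vector about the tool's x, y, z in units of 6 degrees (1.0 is 6 degrees), then the gripper's target within -1 to 1 (shut at 1, half-way at 0, fully open at -1). In form: [[[dx, dy, dz], [wx, wy, wz], gripper], ...]. A call has 1 to 8 rows; each row is the pose to reach, as a shift and turn from the pose commanded when the call began, along the tool's axes at that moment; what a row does not reach only later rows make up. A row lasts 1/10 s, in which the tool goes at most 50 mm and 8.59 degrees, less where a joint would pass 70% of its speed; a pose out of reach is approached as far as the arm can. A call with a gripper value outside its range is refused whole. The fingers move at their own pace and stop on an object; the grip force is fixed at half the most. Time passes only in rows, so rows that repeat a pose let the fingers close. It gives the time, the measured TCP pose, the force, the opening and the grip force at its end, in the units of the state.
- ctrl.sense(): the state, without advancing time (a new reading comes with each control period).
- ctrl.capture(name): name is "scene" or "top" or "wrist"; returns a dict with "img" (400x640x3 uint8, blue, green, red), "intrinsics" (3x3 intrinsics, pixels), "rvec" (rotation vector, rad) and "tvec" (3), from world to camera coordinates, as OpenCV has them. Camera axes: x right, y down, z forward; pixel columns grow to the right and rows downward; lengths in m; the calibration is good to about 2 mm. A picture is of the moment at which its call begins. There is no depth.
- ctrl.sign_off(): hands the job in; it is judged then, once.
The state is a dict: "time": time; "joint_positions": joint angles; "qd": joint speeds; "effort": joint torques, N m; "position": TCP position; "ee_rot": TCP orientation; "ft_force": force on the tool from outside, world axes, zero at the start; "moment": the same for the moment, N m; "width": finger opening in m; "gripper_force": force on a finger pad.
Only numpy, scipy, OpenCV 4.12 (cv2) and the standard library are available. Lean on these libraries where they do the work, as an engineer would, in place of code of your own. Each camera call takes 0.05 s, during which the arm holds its last target. There are 200 camera calls.

## Working session

There is one attempt and no reset: what is moved stays moved. The work goes in short steps, Python scripts to look and compute and a shell command to move; the robot and the scene stay as the last step left them, time stands still between calls to the robot, and variables do not carry over. Pictures are saved under pics/ and viewed, at most 10 in all, crops included, and the job is handed in when it is done.

```bash
mkdir -p pics; ls; python3 - <<'E'
from bench import ctrl
import cv2,pickle
s=ctrl.sense();print(s)
for n in("scene","top"):
    c=ctrl.capture(n);cv2.imwrite(f"pics/{n}0.png",c["img"]);pickle.dump(c,open(f"{n}0.pkl","wb"))
    print(n,c["intrinsics"],c["rvec"],c["tvec"])
E
```

```text
pics
{'time': 0.0, 'joint_positions': array([-7.08756403e+01,  1.58478538e+01,  8.62940054e+01, -4.21436506e-04,
        7.79613192e+01, -6.93303620e+00]), 'qd': array([ 0.03740375,  0.10611358,  0.02152681,  0.07555864, -0.0426613 ,
       -0.05197678]), 'effort': array([-8.73878016e-04, -4.04597533e+01, -2.37234575e+01,  7.01655122e-02,
        3.46278911e-02, -1.32627588e-04]), 'position': array([ 0.25250579, -0.51636497,  0.40381056]), 'ee_rot': array([-1.79897526e+02, -1.20455799e-02,  2.60574734e+01]), 'ft_force': array([ 0.40632411, -0.44074237, -0.37879259]), 'moment': array([-0.00838767, -0.05059453, -0.01953509]), 'gripper_force': 0.0, 'width': 0.09385612917074351}
scene [[364.11139148   0.         326.58722013]
 [  0.         364.11139148 196.17615486]
 [  0.           0.           1.        ]] [ 0.88321481 -2.46863305  1.154877  ] [0.36034983 0.3266476  0.71265777]
top [[473.76523822   0.         327.69057385]
 [  0.         473.76523822 201.39968946]
 [  0.           0.           1.        ]] [ 2.14688272 -2.20126151  0.09387243] [-0.07355669  0.50247732  1.39952854]
```

View pics/top0.png

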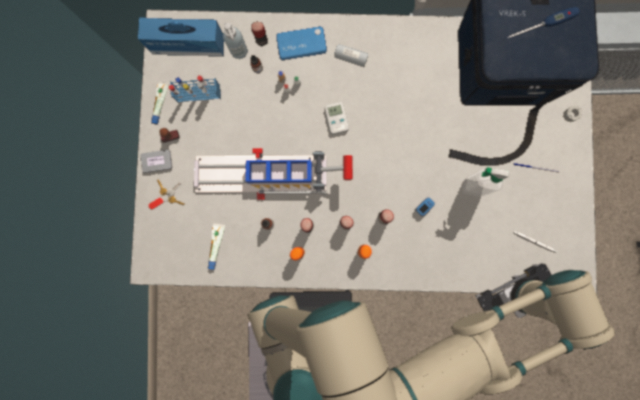

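View pics/scene0.png

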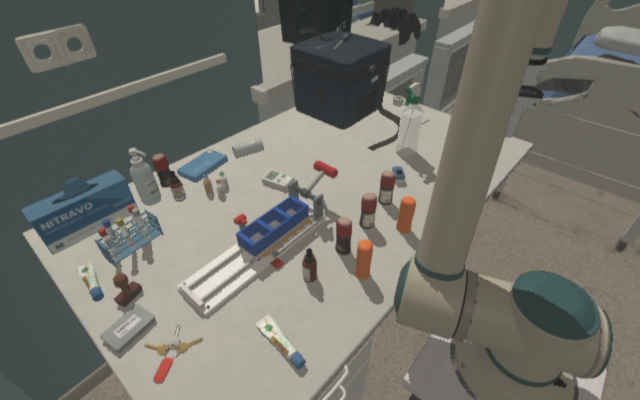

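The top view shows three dark-red caps in front of the feeder at (307,225), (346,222) and (387,216). These fit "red-capped, black below, in front of the feeder". The orange ones at (297,254) and (365,252) and the far red one at (259,33) are look-alikes, and the brown dropper is at (267,224). The pointer is at (258,152), the tab at (261,196) and the lever grip at (348,167). I'll confirm these in enlarged crops.

```bash
python3 - <<'E'
import cv2
t=cv2.imread("pics/top0.png")[140:270,185:400];cv2.imwrite("pics/t1.png",cv2.resize(t,None,fx=3.7,fy=3.7,interpolation=cv2.INTER_CUBIC))
t=cv2.imread("pics/scene0.png")[150:310,175:425];cv2.imwrite("pics/s1.png",cv2.resize(t,None,fx=3.2,fy=3.2,interpolation=cv2.INTER_CUBIC))
E
```

```text
(no output)
```

View pics/t1.png

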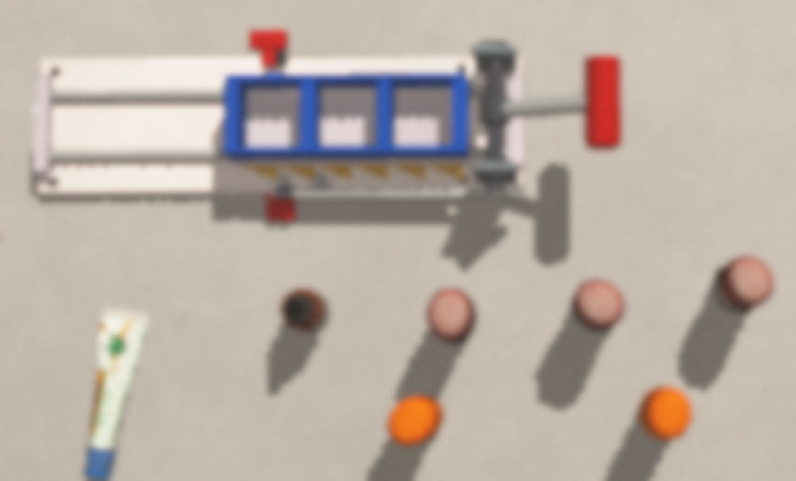

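View pics/s1.png

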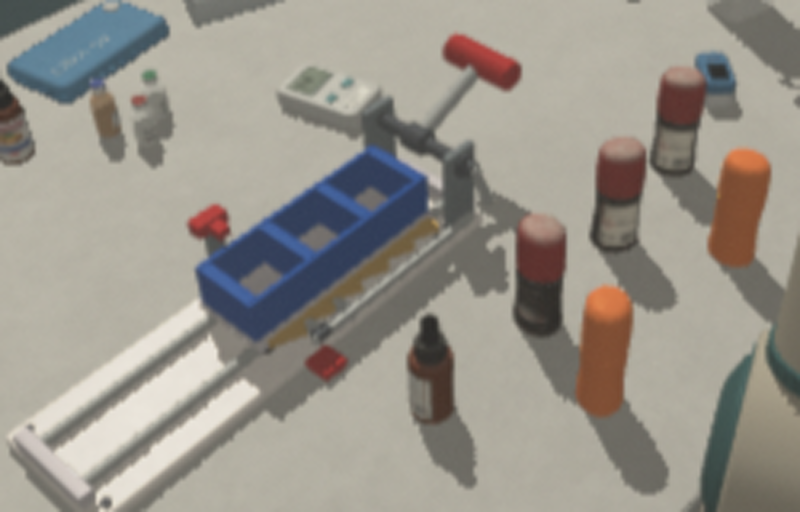

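The crops confirm it: the three tall bottles with dark red caps over black bodies are the ones. Their cap tops in the top crop are at (451,312), (598,303) and (748,278), and the orange ones are orange all over. Now to locate everything.

```bash
cat > h.py <<'E'
import cv2,pickle,numpy as np
def ray(c,px,z):
    R=cv2.Rodrigues(np.array(c["rvec"]))[0];t=np.array(c["tvec"]).ravel()
    C=-R.T@t;d=R.T@np.linalg.solve(np.array(c["intrinsics"]),[*px,1.])
    return C+d*(z-C[2])/d[2]
def proj(c,P):
    return cv2.projectPoints(np.array(P,float).reshape(-1,3),np.array(c["rvec"]),np.array(c["tvec"]),np.array(c["intrinsics"]),None)[0].reshape(-1,2)
E
python3 - <<'E'
from h import *
np.set_printoptions(precision=4,suppress=True)
T=pickle.load(open("top0.pkl","rb"));S=pickle.load(open("scene0.pkl","rb"))
t=lambda x,y:(np.array([x,y])+.5)/3.7-.5+[185,140]
s=lambda x,y:(np.array([x,y])+.5)/3.2-.5+[175,150]
print("cam",ray(T,(0,0),0)*0-cv2.Rodrigues(T["rvec"])[0].T@T["tvec"].ravel())
for n,p,b in(("A",(451,312),(539,318)),("B",(598,303),(614,236)),("C",(749,279),(672,162))):
    print(n,"top",ray(T,t(*p),.104),"scene base z0",ray(S,s(*b),0.0))
tr=[ray(T,t(*p),.072) for p in((226,76),(466,76),(470,156),(222,157))]
print("tray",np.array(tr),[np.linalg.norm(tr[i]-tr[i-1]) for i in range(4)])
st=[ray(S,s(*p),.072) for p in((200,268),(372,150),(427,182),(256,321))]
print("tray scene",np.array(st))
print("grip",[ray(T,t(*p),z) for p,z in(((603,57),.12),((603,148),.12))])
print("grip scene",[ray(S,s(*p),.114) for p in((456,50),(509,76))])
print("base",[ray(T,t(*p),.012) for p in((42,60),(35,196),(520,56))])
E
```

```text
cam [ 0.3736 -0.0888  1.4384]
A top [ 0.4309 -0.0251  0.104 ] scene base z0 [ 0.4319 -0.0269  0.    ]
B top [ 0.4349 -0.1371  0.104 ] scene base z0 [ 0.4387 -0.1433  0.    ]
C top [ 0.4503 -0.2526  0.104 ] scene base z0 [ 0.4527 -0.2593  0.    ]
tray [[ 0.6229  0.1501  0.072 ]
 [ 0.6181 -0.0393  0.072 ]
 [ 0.5544 -0.041   0.072 ]
 [ 0.5585  0.1539  0.072 ]] [np.float64(0.06446437174600643), np.float64(0.18947781016661883), np.float64(0.06369066988592809), np.float64(0.19497878584846937)]
tray scene [[ 0.6217  0.1487  0.072 ]
 [ 0.6173 -0.034   0.072 ]
 [ 0.5548 -0.0331  0.072 ]
 [ 0.55    0.1577  0.072 ]]
grip [array([ 0.6214, -0.1457,  0.12  ]), array([ 0.5516, -0.1437,  0.12  ])]
grip scene [array([ 0.6184, -0.1454,  0.114 ]), array([ 0.5589, -0.1451,  0.114 ])]
base [array([0.6511, 0.3124, 0.012 ]), array([0.5384, 0.3181, 0.012 ]), array([ 0.6443, -0.082 ,  0.012 ])]
```

Measured points are consistent with the given sizes:

| Point | World position |
|---|---|
| Load point | (0.590, 0.116), yaw −1.3° |
| Lever grip | (0.586, −0.145) |
| Bottle A | (0.431, −0.025) |
| Bottle B | (0.435, −0.137) |
| Bottle C | (0.450, −0.253) |

I'll grip diagonally at yaw 45, which clears both the pointer and the neighbouring pockets. First move is above C.

```bash
python3 -m creep '[[[11.7,-6,0],[0,0,-3.15],-1],[[11.7,-6,0],[0,0,-3.15],-1],[[11.7,-6,0],[0,0,-3.15],-1],[[11.7,-6,0],[0,0,-3.15],-1],[[11.7,-6,0],[0,0,-3.15],-1],[[11.7,-6,0],[0,0,-3.15],-1],[[11.7,-6,0],[0,0,-3.15],-1],[[11.7,-6,0],[0,0,-3.15],-1]]'
cat >> h.py <<'E'
def go(x,y,z,yaw=44):
    from bench import ctrl
    s=ctrl.sense();a=np.radians(s["ee_rot"][2]);d=np.array([x,y,z])-s["position"]
    u=np.array([d[0]*np.cos(a)+d[1]*np.sin(a),d[0]*np.sin(a)-d[1]*np.cos(a),-d[2]])/.025
    print("units",u.round(2),"turn z",round(-(yaw-s["ee_rot"][2])/6,2),"rot",s["ee_rot"].round(2),"pos",s["position"].round(4),"t",s["time"],"w",round(s["width"],4))
E
python3 - <<'E'
from h import *
from bench import ctrl
c=ctrl.capture("wrist");cv2.imwrite("pics/w1.png",c["img"]);pickle.dump(c,open("w1.pkl","wb"))
go(.45,-.253,.25,44)
print(proj(c,[[.431,-.025,.104],[.435,-.137,.104],[.45,-.253,.104],[.45,-.253,0]]))
E
```

```text
time: 0.9
position: [0.4509, -0.2504, 0.4044]
ee_rot: [-179.9, -0.1, 45.2]
ft_force: [-0.9, -1.0, 0.1]
width: 0.0939
gripper_force: 0.0
units [-0.03  0.03  6.17] turn z 0.19 rot [-1.7997e+02  2.0000e-02  4.5160e+01] pos [ 0.4501 -0.2519  0.4044] t 0.95 w 0.0939
[[ 92.62235099  11.09337916]
 [210.90233099 116.13343511]
 [324.8308355  201.08359137]
 [324.96665335 176.10314576]]
```

View pics/w1.png

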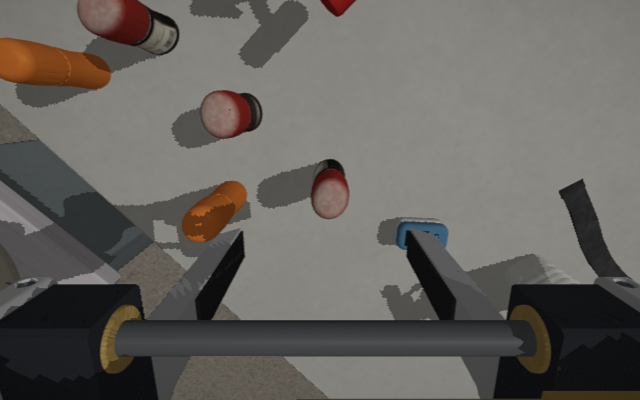

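The wrist view shows C's cap top at (330,197), B's at (221,114) and A's at (102,16). All are within a few mm of the predicted pixels, and the oximeter at (422,234) sits clear of the fingers.

```bash
python3 - <<'E'
from h import *
c=pickle.load(open("w1.pkl","rb"))
for p in((330,197),(221,114),(102,16)):print(ray(c,p,.104).round(4))
print(ray(c,(422,234),.02))
E
```

```text
[ 0.4558 -0.2535  0.104 ]
[ 0.4421 -0.1417  0.104 ]
[ 0.4332 -0.0319  0.104 ]
[ 0.48461475 -0.37797579  0.02      ]
```

```bash
python3 -m creep '[[[0.02,0.14,1.5],[0,0,0],-1],[[0.02,0.14,3],[0,0,0],-1],[[0.02,0.14,4.5],[0,0,0],-1],[[0.02,0.14,5.6],[0,0,0],-1],[[0.02,0.14,6.17],[0,0,0],-1],[[0.02,0.14,6.17],[0,0,0],-1],[[0.02,0.14,6.17],[0,0,0],1],[[0.02,0.14,6.17],[0,0,0],1]]'; python3 -m creep '[[[0,0,0],[0,0,0],1],[[0,0,0],[0,0,0],1],[[0,0,0],[0,0,0],1],[[0,0,0],[0,0,0],1],[[0,0,0],[0,0,0],1]]'
```

```text
time: 1.75
position: [0.4524, -0.2564, 0.2515]
ee_rot: [179.9, -0.0, 44.9]
ft_force: [0.0, -0.4, -0.0]
width: 0.0814
gripper_force: 0.0
time: 2.25
position: [0.4523, -0.2554, 0.2506]
ee_rot: [180.0, 0.0, 45.0]
ft_force: [0.0, -0.5, 0.3]
width: 0.0414
gripper_force: 0.0
```

```bash
python3 -m creep '[[[0,0,0],[0,0,0],1],[[0,0,0],[0,0,0],1],[[0,0,-0.5],[0,0,0],1],[[0,0,-1.5],[0,0,0],1],[[0,0,-3],[0,0,0],1],[[0,0,-4.5],[0,0,0],1],[[0,0,-6],[0,0,0],1],[[0,0,-6.4],[0,0,0],1]]'; python3 -c "
from h import *
go(.590,.116,.41,45)"
```

```text
time: 3.05
position: [0.453, -0.2559, 0.4144]
ee_rot: [179.6, -0.1, 45.0]
ft_force: [0.1, 0.1, -0.5]
width: 0.0342
gripper_force: 30.0
units [14.39 -6.65  0.18] turn z -0.01 rot [ 1.7956e+02 -6.0000e-02  4.4960e+01] pos [ 0.453  -0.2559  0.4144] t 3.05 w 0.0342
```

```bash
python3 -m creep '[[[0.9,-0.4,0],[0,0,0],1],[[2.5,-1.15,0],[0,0,0],1],[[4.2,-1.95,0],[0,0,0],1],[[5.9,-2.75,0],[0,0,0],1],[[7.6,-3.5,0],[0,0,0],1],[[9.3,-4.3,0],[0,0,0],1],[[11,-5.1,0],[0,0,0],1],[[12.5,-5.8,0],[0,0,0],1]]'; python3 -m creep '[[[1.1,-0.5,0],[0,0,0],1],[[1.65,-0.75,0],[0,0,0],1],[[1.9,-0.85,0],[0,0,0],1],[[1.9,-0.85,0],[0,0,0],1],[[1.9,-0.85,0],[0,0,0],1],[[1.9,-0.85,0],[0,0,0],1]]'; python3 - <<'E'
from h import *
from bench import ctrl
go(.590,.116,.30,45)
for n in("wrist","top"):
    c=ctrl.capture(n);cv2.imwrite(f"pics/{n}2.png",c["img"]);pickle.dump(c,open(f"{n}2.pkl","wb"))
w=cv2.imread("pics/wrist2.png");t=cv2.resize(cv2.imread("pics/top2.png")[130:230,180:360],None,fx=3,fy=3)
cv2.imwrite("pics/m2.png",np.vstack([w[:,:540],t[:200]])if 0 else w)
E
```

```text
time: 3.85
position: [0.5711, 0.0703, 0.4088]
ee_rot: [-179.9, 0.1, 45.0]
ft_force: [0.3, -0.3, -1.9]
width: 0.0343
gripper_force: 30.0
time: 4.45
position: [0.5893, 0.1152, 0.4105]
ee_rot: [180.0, 0.0, 44.9]
ft_force: [-0.2, 0.0, 0.0]
width: 0.0343
gripper_force: 30.0
units [ 0.04 -0.    4.42] turn z -0.02 rot [1.7998e+02 3.0000e-02 4.4860e+01] pos [0.5893 0.1152 0.4105] t 4.45 w 0.0343
```

View pics/m2.png

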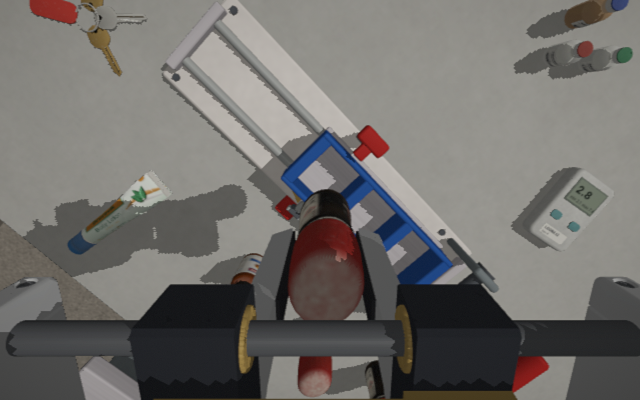

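The bottle hangs upright between the fingers, with its cap top at about (325,285). The tray's leading rim corners are at (330,131) and (283,178). I'll check both numerically.

```bash
python3 - <<'E'
from h import *
c=pickle.load(open("wrist2.pkl","rb"))
a=ray(c,(330,131),.072);b=ray(c,(283,178),.072);e=ray(c,(450,264),.072)
m=(a+b)/2;d=np.array([-.023,-1,0])
print(a,b,e,np.linalg.norm(a-b),np.linalg.norm(a-e),"load",m+.036*d)
print("cap",ray(c,(325,285),.264))
print("pointer/tab",ray(c,(372,141),.08),ray(c,(286,206),.002))
print("axis px",proj(c,[[.5893,.1152,.264],[.5893,.1152,.16]]))
E
```

```text
[0.63189725 0.14859603 0.072     ] [0.5681977  0.14916605 0.072     ] [ 0.62364449 -0.03658256  0.072     ] 0.06370210536065549 0.1853623976505743 load [0.59921948 0.11288104 0.072     ]
cap [0.59435918 0.11792655 0.264     ]
pointer/tab [0.65300581 0.11547023 0.08      ] [0.52810983 0.11848051 0.002     ]
axis px [[321.14566045 296.61125359]
 [322.70667697 216.45365646]]
```

The wrist estimate (0.599) and the top estimate (0.590) of the load point disagree by 9 mm in x. I'll lower to just above the rim and look closer.

```bash
python3 -m creep '[[[0.04,0,0.8],[0,0,0],1],[[0.04,0,1.8],[0,0,0],1],[[0.04,0,2.6],[0,0,0],1],[[0.04,0,3],[0,0,0],1],[[0.04,0,3],[0,0,0],1],[[0.04,0,3],[0,0,0],1]]'; python3 - <<'E'
from h import *
from bench import ctrl
go(.590,.116,.284,45)
I={}
for n in("wrist","scene"):
    c=ctrl.capture(n);pickle.dump(c,open(f"{n}3.pkl","wb"));I[n]=c["img"]
w=cv2.resize(I["wrist"][90:290,200:460],(520,400),interpolation=cv2.INTER_CUBIC)
s=cv2.resize(I["scene"][165:295,220:290],(280,520),interpolation=cv2.INTER_CUBIC)
m=np.zeros((520,800,3),np.uint8);m[:400,:520]=w;m[:,520:]=s;cv2.imwrite("pics/m3.png",m)
E
```

```text
time: 5.15
position: [0.5906, 0.117, 0.3362]
ee_rot: [179.9, -0.1, 44.9]
ft_force: [0.2, 0.2, -0.1]
width: 0.0343
gripper_force: 30.0
units [-0.05  0.01  2.09] turn z -0.01 rot [ 1.7995e+02 -6.0000e-02  4.4930e+01] pos [0.5906 0.117  0.3362] t 5.15 w 0.0343
```

View pics/m3.png

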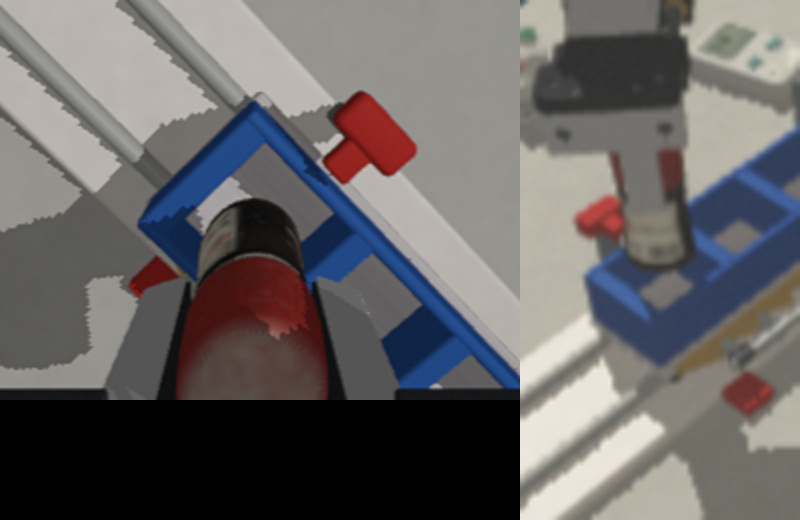

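The wrist crop shows the bottle's leading bottom edge at (250,199), over pocket 1. The rim corners are at (258,97) and (141,218). In the scene crop the bottom arc reaches its lowest point at (657,270), with sides at x=627 and x=693.

```bash
python3 - <<'E'
from h import *
np.set_printoptions(precision=4,suppress=True)
W=pickle.load(open("wrist3.pkl","rb"));S=pickle.load(open("scene3.pkl","rb"))
w=lambda x,y:(x/2+200,y/2+90); s=lambda x,y:((x-520)/4+220,y/4+165)
a=ray(W,w(258,97),.072);b=ray(W,w(141,218),.072)
print("wrist rim",a,b,np.linalg.norm(a-b),"load",(a+b)/2+.036*np.array([-.023,-1,0]))
p=np.array([.5906,.117,.086]);u=np.array([.707,.707,0]);v=np.array([.707,-.707,0])
th=np.linspace(0,2*np.pi,73)[:,None]
for o in(-.004,0,.004):
    P=p+u*(o+.02*np.cos(th))+v*.017*np.sin(th)
    q=proj(W,P);i=q[:,1].argmin();print(o,"W top",(q[i]-[200,90])*2,"left/right",(q[:,0].min()-200)*2,(q[:,0].max()-200)*2)
    q=proj(S,P);i=q[:,1].argmax();g=lambda r:((r[0]-220)*4+520,(r[1]-165)*4)
    print("  S low",g(q[i]),"x",(q[:,0].min()-220)*4+520,(q[:,0].max()-220)*4+520)
F=lambda x,y,z,l:np.array([l[0]+x*.9997+y*.023,l[1]-x*.023+y*.9997,z])
for l in((.590,.116),(.594,.114),(.599,.113)):
    P=[F(.032,.036,.072,l),F(-.032,.036,.072,l),F(-.032,.036,.02,l),F(-.056,0,0,l)]
    print(l,"W",((proj(W,P)-[200,90])*2).tolist(),"\n   S",[g(r) for r in proj(S,P)])
E
```

```text
wrist rim [0.6327 0.1523 0.072 ] [0.5697 0.1516 0.072 ] 0.06304031379827645 load [0.6004 0.116  0.072 ]
-0.004 W top [244.7612 211.5271] left/right 198.07771169336831 291.8782321197033
  S low (np.float64(663.0786438246892), np.float64(271.77209139384206)) x 633.4354212233823 701.070691411343
0 W top [244.7162 200.5989] left/right 197.82715612744323 292.0426253331498
  S low (np.float64(656.2104350993764), np.float64(272.231235081152)) x 626.6368775888493 694.332834379848
0.004 W top [244.6707 189.5713] left/right 197.574373836331 292.2084793822796
  S low (np.float64(649.3368726664585), np.float64(272.690736666882)) x 619.8330971323327 687.5898138344314
(0.59, 0.116) W [[240.7073302604607, 118.73918975786023], [119.48802859835223, 235.49708671937367], [140.8510812919145, 201.18672766136297], [165.96747850559677, 273.6095140781268]] 
   S [(np.float64(584.0393033773714), np.float64(275.1444342301078)), (np.float64(654.6133301317385), np.float64(327.4765472162394)), (np.float64(665.0148044763532), np.float64(385.9089258334727)), (np.float64(739.1367250216169), np.float64(392.417242469
[... 200 characters left out ...]
(np.float64(582.270793966705), np.float64(270.2398939457878)), (np.float64(652.5193637182215), np.float64(322.1967349599777)), (np.float64(662.9636729286544), np.float64(380.62318772640924)), (np.float64(736.8801763027561), np.float64(387.2388227054339))]
(0.599, 0.113) W [[264.17952631221635, 106.91116152515315], [141.32833752258114, 224.7393543990546], [159.1665939153363, 192.07671762810924], [182.68697557324742, 265.5801579315464]] 
   S [(np.float64(578.1388316953469), np.float64(265.5272413677958)), (np.float64(647.9862682504393), np.float64(317.1258648522896)), (np.float64(658.5669569288065), np.float64(375.546334556424)), (np.float64(732.3464802419389), np.float64(382.2643159157019))]
```

Scene and top favour x≈0.590, the wrist view more like 0.599. In the 45° grip the pocket allows ±7 mm in x, so I'll aim at 0.593 and check the force partway into the pocket.

```bash
python3 -m creep '[[[0.03,0.11,0],[0,0,0],1],[[0.03,0.11,0.3],[0,0,0],1],[[0.03,0.11,0.6],[0,0,0],1],[[0.03,0.11,0.9],[0,0,0],1],[[0.03,0.11,1.2],[0,0,0],1],[[0.03,0.11,1.5],[0,0,0],1],[[0.03,0.11,1.5],[0,0,0],1]]'; python3 - <<'E'
from h import *
from bench import ctrl
print(ctrl.sense()["moment"])
go(.593,.1155,.2835,45)
I={}
for n in("wrist","scene"):
    c=ctrl.capture(n);pickle.dump(c,open(f"{n}4.pkl","wb"));I[n]=c["img"]
w=cv2.resize(I["wrist"][90:290,200:460],(520,400),interpolation=cv2.INTER_CUBIC)
s=cv2.resize(I["scene"][165:295,220:290],(280,520),interpolation=cv2.INTER_CUBIC)
m=np.zeros((520,800,3),np.uint8);m[:400,:520]=w;m[:,520:]=s;cv2.imwrite("pics/m4.png",m)
E
```

```text
time: 5.95
position: [0.5923, 0.1158, 0.2963]
ee_rot: [-179.9, 0.1, 45.0]
ft_force: [-0.4, -1.0, -0.7]
width: 0.0344
gripper_force: 30.0
[-0.02702521  0.00614737 -0.02471815]
units [0.01 0.03 0.51] turn z -0.01 rot [-1.7989e+02  1.3000e-01  4.4960e+01] pos [0.5923 0.1158 0.2963] t 5.95 w 0.0344
```

View pics/m4.png

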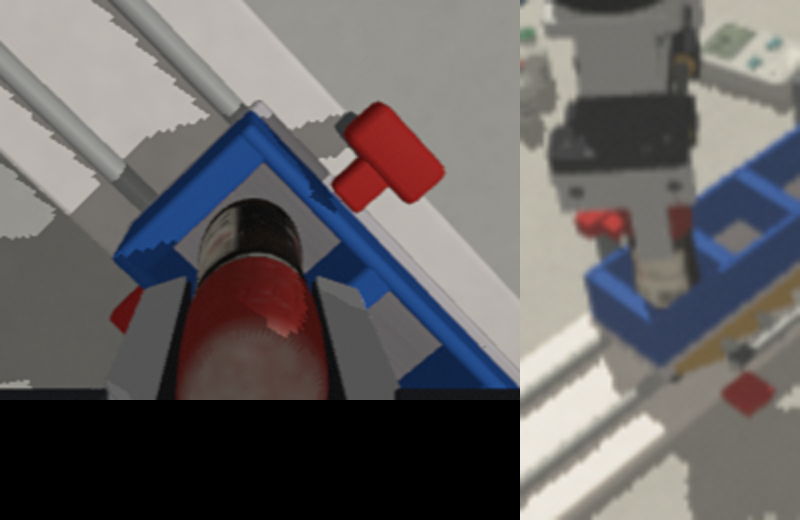

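The bottle is inside pocket 1 with floor visible on both sides and no contact force. I'll set it down.

```bash
python3 -m creep '[[[0.01,0.02,0.2],[0,0,0],1],[[0.01,0.02,0.4],[0,0,0],1],[[0.01,0.02,0.54],[0,0,0],1],[[0.01,0.02,0.56],[0,0,0],1],[[0.01,0.02,0.56],[0,0,0],1]]'; python3 -c "
from h import *
go(.593,.1155,.282,45)"
```

```text
time: 6.55
position: [0.5932, 0.1157, 0.2837]
ee_rot: [-180.0, 0.0, 45.0]
ft_force: [-0.2, 0.5, -1.7]
width: 0.0346
gripper_force: 30.0
units [-0.01 -0.    0.07] turn z -0.01 rot [-1.7999e+02  2.0000e-02  4.4960e+01] pos [0.5932 0.1157 0.2837] t 6.55 w 0.0346
```

```bash
python3 -m creep '[[[0,0,0.04],[0,0,0],1],[[0,0,0.08],[0,0,0],1],[[0,0,0.08],[0,0,0],1],[[0,0,0.08],[0,0,0],1]]'; python3 -c "
from h import *
go(.593,.1155,.282,45)"
```

```text
time: 6.95
position: [0.5934, 0.1157, 0.2824]
ee_rot: [180.0, -0.0, 45.0]
ft_force: [-0.7, 0.4, 3.7]
width: 0.0345
gripper_force: 30.0
units [-0.02 -0.    0.02] turn z -0.01 rot [ 1.7997e+02 -4.0000e-02  4.4960e+01] pos [0.5934 0.1157 0.2824] t 6.95 w 0.0345
```

Contact at 3.7 N. Release and rise.

```bash
python3 -m creep '[[[0,0,0],[0,0,0],-0.3],[[0,0,0],[0,0,0],-1],[[0,0,0],[0,0,0],-1],[[0,0,0],[0,0,0],-1],[[0,0,0],[0,0,0],-1],[[0,0,-0.5],[0,0,0],-1],[[0,0,-1.5],[0,0,0],-1],[[0,0,-3],[0,0,0],-1]]'; python3 -m creep '[[[0,0,-1.5],[0,0,0],1],[[0,0,-1.8],[0,0,0],1],[[0,0,-1.8],[0,0,0],1]]';python3 - <<'E'
from h import *
from bench import ctrl
go(.590,-.1485,.345,45)
for n in("top","wrist"):
    c=ctrl.capture(n);cv2.imwrite(f"pics/{n}5.png",c["img"]);pickle.dump(c,open(f"{n}5.pkl","wb"))
E
```

```text
time: 7.75
position: [0.5927, 0.1156, 0.3566]
ee_rot: [-179.8, 0.2, 45.0]
ft_force: [0.7, 0.1, 0.7]
width: 0.0925
gripper_force: 0.0
time: 8.05
position: [0.5934, 0.1157, 0.4042]
ee_rot: [179.8, -0.2, 45.0]
ft_force: [0.7, 1.0, -0.1]
width: 0.0736
gripper_force: 0.0
units [-7.57  7.38  2.37] turn z -0.01 rot [179.83  -0.19  44.96] pos [0.5934 0.1157 0.4042] t 8.05 w 0.0736
```

```bash
python3 -m creep '[[[-1.2,1.2,0],[0,0,0],1],[[-2.6,2.5,0],[0,0,0],1],[[-4,3.9,0],[0,0,0],1],[[-5.4,5.25,0],[0,0,0],1],[[-6.7,6.5,0],[0,0,0],1],[[-7.57,7.38,0.8],[0,0,0],1],[[-7.57,7.38,1.8],[0,0,0],1],[[-7.57,7.38,2.4],[0,0,0],1]]'; python3 -m creep '[[[0,0,0],[0,0,0],1],[[0,0,0],[0,0,0],1]]';python3 -c "
from h import *
go(.590,-.1485,.330,45);go(.590,-.1485,.259,45)"
```

```text
time: 8.95
position: [0.5885, -0.1498, 0.3377]
ee_rot: [-179.6, 0.2, 44.8]
ft_force: [0.6, 0.9, -0.2]
width: 0.0019
gripper_force: 0.0
time: 9.15
position: [0.5895, -0.1485, 0.3406]
ee_rot: [-179.9, 0.1, 45.0]
ft_force: [-0.6, -0.4, 0.8]
width: 0.0004
gripper_force: 0.0
units [0.01 0.01 0.43] turn z -0.01 rot [-1.7985e+02  7.0000e-02  4.4960e+01] pos [ 0.5895 -0.1485  0.3406] t 9.15 w 0.0004
units [0.01 0.01 3.27] turn z -0.01 rot [-1.7985e+02  7.0000e-02  4.4960e+01] pos [ 0.5895 -0.1485  0.3406] t 9.15 w 0.0004
```

```bash
python3 -m creep '[[[0,0,0.3],[0,0,0],1],[[0,0,0.5],[0,0,0],1],[[0,0,0.75],[0,0,0],1],[[0,0,1.05],[0,0,0],1],[[0,0,1.35],[0,0,0],1],[[0,0,1.65],[0,0,0],1],[[0,0,1.95],[0,0,0],1],[[0,0,2.25],[0,0,0],1]]'; python3 -m creep '[[[0,0,0.25],[0,0,0],1],[[0,0,0.5],[0,0,0],1],[[0,0,0.7],[0,0,0],1],[[0,0,0.85],[0,0,0],1],[[0,0,0.95],[0,0,0],1],[[0,0,1.02],[0,0,0],1],[[0,0,1.02],[0,0,0],1]]';python3 -c "
from h import *
go(.590,-.1485,.259,45)"
```

```text
time: 9.95
position: [0.5907, -0.1506, 0.2877]
ee_rot: [179.5, 0.1, 45.0]
ft_force: [-0.0, -6.1, 6.6]
width: 0.0006
gripper_force: 3.5
time: 10.65
position: [0.5908, -0.1495, 0.2615]
ee_rot: [179.7, -0.1, 45.0]
ft_force: [1.0, -2.8, 4.7]
width: 0.0005
gripper_force: 2.4
units [ 0.   -0.05  0.1 ] turn z -0.0 rot [ 1.7968e+02 -6.0000e-02  4.4980e+01] pos [ 0.5908 -0.1495  0.2615] t 10.65 w 0.0005
```

```bash
python3 -m creep '[[[0,0,0.08],[0,0,0],1],[[0,0,0.16],[0,0,0],1],[[0,0,0.2],[0,0,0],1],[[0,0,0.2],[0,0,0],1]]'
```

```text
time: 11.05
position: [0.5907, -0.1491, 0.2588]
ee_rot: [179.7, -0.1, 45.0]
ft_force: [-1.7, -1.4, 16.6]
width: 0.0007
gripper_force: 8.1
```

Force jumped to 16.6 N at a tip height of 60 mm, so that's the stop. Raise, then the second stroke.

```bash
python3 -m creep '[[[0,0,-0.3],[0,0,0],1],[[0,0,-0.7],[0,0,0],1],[[0,0,-1.1],[0,0,0],1],[[0,0,-1.5],[0,0,0],1],[[0,0,-1.9],[0,0,0],1],[[0,0,-2.3],[0,0,0],1],[[0,0,-2.7],[0,0,0],1],[[0,0,-3.1],[0,0,0],1]]'; python3 -m creep '[[[0,0,-0.37],[0,0,0],1],[[0,0,-0.37],[0,0,0],1],[[0,0,-0.37],[0,0,0],1],[[0,0,-0.37],[0,0,0],1],[[0,0,-0.37],[0,0,0],1]]'
python3 - <<'E'
from h import *
from bench import ctrl
c=ctrl.capture("top");cv2.imwrite("pics/top6.png",c["img"])
E
python3 -m creep '[[[0,0,0.3],[0,0,0],1],[[0,0,0.5],[0,0,0],1],[[0,0,0.75],[0,0,0],1],[[0,0,1.05],[0,0,0],1],[[0,0,1.35],[0,0,0],1],[[0,0,1.65],[0,0,0],1],[[0,0,1.95],[0,0,0],1],[[0,0,2.25],[0,0,0],1]]'; python3 -m creep '[[[0,0,0.25],[0,0,0],1],[[0,0,0.5],[0,0,0],1],[[0,0,0.75],[0,0,0],1],[[0,0,0.95],[0,0,0],1],[[0,0,1.1],[0,0,0],1],[[0,0,1.2],[0,0,0],1],[[0,0,1.22],[0,0,0],1],[[0,0,1.22],[0,0,0],1]]'
```

```text
time: 11.85
position: [0.5895, -0.1485, 0.3331]
ee_rot: [-179.9, 0.0, 45.0]
ft_force: [0.2, 0.2, -0.5]
width: 0.0006
gripper_force: 0.0
time: 12.35
position: [0.5895, -0.1486, 0.3413]
ee_rot: [-179.9, 0.0, 45.0]
ft_force: [-0.4, 0.0, -0.5]
width: 0.0005
gripper_force: 0.0
time: 13.2
position: [0.5905, -0.1508, 0.287]
ee_rot: [179.6, 0.1, 45.0]
ft_force: [-1.2, -6.1, 7.7]
width: 0.0005
gripper_force: 3.5
time: 14.0
position: [0.5905, -0.1492, 0.2587]
ee_rot: [179.7, -0.1, 45.0]
ft_force: [-2.1, -0.4, 18.5]
width: 0.0007
gripper_force: 9.1
```

```bash
python3 -m creep '[[[0,0,-0.3],[0,0,0],1],[[0,0,-0.7],[0,0,0],1],[[0,0,-1.1],[0,0,0],1],[[0,0,-1.5],[0,0,0],1],[[0,0,-1.9],[0,0,0],1],[[0,0,-2.3],[0,0,0],1],[[0,0,-2.7],[0,0,0],1],[[0,0,-3.2],[0,0,0],1]]'; python3 -m creep '[[[0,0,-0.7],[0,0,0],1],[[0,0,-1.5],[0,0,0],0],[[0,0,-2.6],[0,0,0],-1],[[0,0,-2.6],[0,0,0],-1],[[0,0,-2.6],[0,0,0],-1]]'
python3 - <<'E'
from h import *
from bench import ctrl
go(.438,-.140,.405,45)
E
```

```text
time: 14.8
position: [0.5894, -0.1484, 0.3353]
ee_rot: [-179.9, 0.1, 45.0]
ft_force: [1.0, -0.1, -0.1]
width: 0.0004
gripper_force: 0.0
time: 15.3
position: [0.5896, -0.1486, 0.4004]
ee_rot: [180.0, 0.0, 45.0]
ft_force: [-0.1, -0.0, -0.5]
width: 0.0291
gripper_force: 0.0
units [-4.05 -4.53 -0.18] turn z -0.01 rot [1.7996e+02 1.0000e-02 4.4960e+01] pos [ 0.5896 -0.1486  0.4004] t 15.3 w 0.0291
```

```bash
python3 -m creep '[[[-1,-1.1,0],[0,0,0],-1],[[-2.2,-2.5,0],[0,0,0],-1],[[-3.3,-3.7,0],[0,0,0],-1],[[-4.05,-4.53,0],[0,0,0],-1],[[-4.05,-4.53,0],[0,0,0],-1],[[-4.05,-4.53,0],[0,0,0],-1]]'
python3 - <<'E'
from h import *
from bench import ctrl
go(.438,-.140,.251,45)
I={}
for n in("top","scene","wrist"):
    c=ctrl.capture(n);I[n]=c["img"];pickle.dump(c,open(f"{n}7.pkl","wb"))
a=cv2.resize(I["top"][140:240,185:365],(540,300),interpolation=cv2.INTER_CUBIC)
s=cv2.resize(I["scene"][160:290,190:320],(400,400)[:2],interpolation=cv2.INTER_CUBIC)[:, :260] if 0 else cv2.resize(I["scene"][165:265,230:295],(260,400),interpolation=cv2.INTER_CUBIC)
w=cv2.resize(I["wrist"][100:300,190:450],(364,280),interpolation=cv2.INTER_CUBIC)
m=np.zeros((600,800,3),np.uint8);m[:300,:540]=a;m[:400,540:]=s;m[310:590,:364]=w
cv2.imwrite("pics/m7.png",m)
E
```

```text
time: 15.9
position: [0.4379, -0.14, 0.3996]
ee_rot: [-180.0, -0.0, 44.9]
ft_force: [0.4, -0.8, 0.9]
width: 0.0771
gripper_force: 0.0
units [0.   0.   5.94] turn z -0.01 rot [-179.98   -0.     44.92] pos [ 0.4379 -0.14    0.3996] t 15.9 w 0.0771
```

View pics/m7.png

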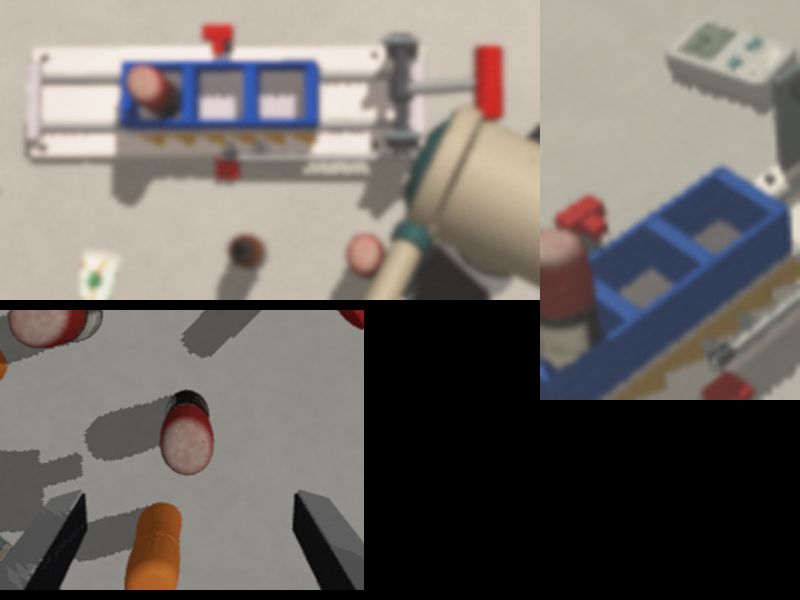

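The carriage stepped exactly one pocket, and pocket 2 now stands between the pointer (217,38) and the tab (228,168). Bottle 1 is upright in pocket 1. In the wrist crop, B's cap is centred at (187,447). I'll check how far the orange one is from the fingers.

```bash
python3 - <<'E'
from h import *
T=pickle.load(open("top0.pkl","rb"))
for p in((365,252),(297,254)):
    q=ray(T,p,.1);d=q-np.array([.4375,-.1415,.1]);print(q,"u",(d[0]+d[1])*.707,"v",(d[0]-d[1])*.707)
T=pickle.load(open("top7.pkl","rb"));t=lambda x,y:((x+.5)/3-.5+185,(y+.5)/3-.5+140)
tr=[ray(T,t(*p),.072) for p in((122,61),(319,61),(319,128),(120,130))]
print(np.array(tr),np.mean(tr,0))
go(.4375,-.1415,.251,45)
E
```

```text
[ 0.34823365 -0.18746561  0.1       ] u -0.09560899573386845 v -0.0306136185697711
[0.34737557 0.00362421 0.1       ] u 0.038884843123267 v -0.1663207842067063
[[0.62494653 0.20971102 0.072     ]
 [0.62004092 0.0178792  0.072     ]
 [0.5543484  0.01905633 0.072     ]
 [0.55729007 0.21202654 0.072     ]] [0.58915648 0.11466827 0.072     ]
units [-0.08 -0.01  5.95] turn z -0.0 rot [-1.800e+02 -1.000e-02  4.498e+01] pos [ 0.4392 -0.1403  0.3997] t 16.05 w 0.0891
```

```bash
python3 -m creep '[[[-0.06,0.02,1.5],[0,0,0],-1],[[-0.06,0.02,3],[0,0,0],-1],[[-0.06,0.02,4.5],[0,0,0],-1],[[-0.06,0.02,5.5],[0,0,0],-1],[[-0.06,0.02,5.95],[0,0,0],-1],[[-0.06,0.02,5.95],[0,0,0],0],[[-0.06,0.02,5.95],[0,0,0],1],[[-0.06,0.02,5.95],[0,0,0],1]]'; python3 -m creep '[[[0,0,0],[0,0,0],1],[[0,0,0],[0,0,0],1],[[0,0,0],[0,0,0],1],[[0,0,0],[0,0,0],1],[[0,0,0],[0,0,0],1],[[0,0,0],[0,0,0],1],[[0,0,0],[0,0,0],1]]';python3 -c "
from h import *
go(.592,.115,.412,45)"
```

```text
time: 16.85
position: [0.4383, -0.1418, 0.2527]
ee_rot: [179.8, -0.1, 45.0]
ft_force: [0.1, -0.2, 0.3]
width: 0.0731
gripper_force: 0.0
time: 17.55
position: [0.4374, -0.1414, 0.2515]
ee_rot: [180.0, 0.0, 45.0]
ft_force: [0.3, 0.2, 2.1]
width: 0.0336
gripper_force: 30.0
units [11.63 -2.89 -6.42] turn z -0.01 rot [180.     0.    44.95] pos [ 0.4374 -0.1414  0.2515] t 17.55 w 0.0336
```

```bash
python3 -m creep '[[[0,0,-0.5],[0,0,0],1],[[0,0,-1.5],[0,0,0],1],[[0,0,-3],[0,0,0],1],[[0,0,-4.5],[0,0,0],1],[[0,0,-6],[0,0,0],1],[[0,0,-6.4],[0,0,0],1],[[0,0,-6.4],[0,0,0],1]]'; python3 -m creep '[[[0.8,-0.2,0],[0,0,0],1],[[2.4,-0.6,0],[0,0,0],1],[[4.1,-1,0],[0,0,0],1],[[5.8,-1.45,0],[0,0,0],1],[[7.5,-1.85,0],[0,0,0],1],[[9.2,-2.3,0],[0,0,0],1],[[10.6,-2.65,0],[0,0,0],1],[[11.4,-2.85,0],[0,0,0],1]]';python3 -m creep '[[[0.23,-0.04,0],[0,0,0],1],[[0.23,-0.04,0],[0,0,0],1],[[0.23,-0.04,0.6],[0,0,0],1],[[0.23,-0.04,1.4],[0,0,0],1],[[0.23,-0.04,2.2],[0,0,0],1],[[0.23,-0.04,2.8],[0,0,0],1],[[0.23,-0.04,3],[0,0,0],1],[[0.23,-0.04,3],[0,0,0],1]]';python3 - <<'E'
from h import *
from bench import ctrl
go(.592,.115,.2835,45)
c=ctrl.capture("wrist");pickle.dump(c,open("wrist8.pkl","wb"))
E
```

```text
time: 18.25
position: [0.4375, -0.1415, 0.4124]
ee_rot: [179.8, -0.1, 45.0]
ft_force: [-0.5, 0.4, -1.1]
width: 0.0336
gripper_force: 30.0
time: 19.05
position: [0.5893, 0.1127, 0.4081]
ee_rot: [-179.8, 0.2, 45.1]
ft_force: [-0.6, -0.5, -1.4]
width: 0.0338
gripper_force: 30.0
time: 19.85
position: [0.5914, 0.1138, 0.3359]
ee_rot: [-180.0, 0.1, 44.9]
ft_force: [1.3, 0.4, 0.0]
width: 0.0338
gripper_force: 30.0
units [ 0.05 -0.02  2.1 ] turn z -0.02 rot [-1.7995e+02  1.1000e-01  4.4870e+01] pos [0.5914 0.1138 0.3359] t 19.85 w 0.0338
```

```bash
python3 - <<'E'
from h import *
for n in("wrist3","wrist8"):
    h=cv2.cvtColor(pickle.load(open(n+".pkl","rb"))["img"],cv2.COLOR_BGR2HSV)
    m=(((h[...,0]<8)|(h[...,0]>172))&(h[...,1]>110)&(h[...,2]>60))
    m=m[180:300,285:365]
    cols=[ (m[:,x].argmax()+180) for x in range(30,50,4)]
    r=[np.flatnonzero(m[y]) for y in(70,85,100)]
    print(n,cols,[(a.min()+285,a.max()+285) for a in r if len(a)])
E
```

```text
wrist3 [np.int64(221), np.int64(220), np.int64(219), np.int64(218), np.int64(219)] [(np.int64(294), np.int64(358)), (np.int64(291), np.int64(361)), (np.int64(289), np.int64(363))]
wrist8 [np.int64(216), np.int64(215), np.int64(214), np.int64(214), np.int64(215)] [(np.int64(292), np.int64(358)), (np.int64(290), np.int64(361)), (np.int64(289), np.int64(363))]
```

Bottle B sits about 2 mm further along +u in the grip, which the present pose already compensates for. Lower.

```bash
python3 -m creep '[[[0,0,0.4],[0,0,0],1],[[0,0,0.8],[0,0,0],1],[[0,0,1.2],[0,0,0],1],[[0,0,1.5],[0,0,0],1],[[0,0,1.5],[0,0,0],1]]'; python3 -m creep '[[[0,0,0.2],[0,0,0],1],[[0,0,0.4],[0,0,0],1],[[0,0,0.52],[0,0,0],1],[[0,0,0.58],[0,0,0],1],[[0,0,0.58],[0,0,0],1]]';python3 -c "
from h import *
go(.592,.115,.2835,45)"
```

```text
time: 20.4
position: [0.5915, 0.1152, 0.2972]
ee_rot: [-179.9, 0.1, 45.0]
ft_force: [-0.9, 0.3, -0.3]
width: 0.0338
gripper_force: 30.0
time: 20.9
position: [0.592, 0.1151, 0.2842]
ee_rot: [-180.0, 0.0, 45.0]
ft_force: [0.3, -0.6, -0.7]
width: 0.0336
gripper_force: 30.0
units [-0.    0.    0.03] turn z -0.01 rot [-1.7999e+02  1.0000e-02  4.4960e+01] pos [0.592  0.1151 0.2842] t 20.9 w 0.0336
```

```bash
python3 -m creep '[[[0,0,0.03],[0,0,0],1],[[0,0,0.06],[0,0,0],1],[[0,0,0.06],[0,0,0],1],[[0,0,0.06],[0,0,0],1]]'
```

```text
time: 21.3
position: [0.5921, 0.1152, 0.2835]
ee_rot: [180.0, -0.0, 45.0]
ft_force: [-1.1, 0.3, 3.0]
width: 0.0337
gripper_force: 30.0
```

Contact again (3 N). Release, rise, go to the lever.

```bash
python3 -m creep '[[[0,0,0],[0,0,0],-0.3],[[0,0,0],[0,0,0],-1],[[0,0,0],[0,0,0],-1],[[0,0,0],[0,0,0],-1],[[0,0,0],[0,0,0],-1],[[0,0,-0.5],[0,0,0],-1],[[0,0,-1.5],[0,0,0],-1],[[0,0,-3],[0,0,0],-1]]'; python3 -m creep '[[[0,0,-1.5],[0,0,0],-1],[[0,0,-1.8],[0,0,0],1],[[0,0,-1.8],[0,0,0],1],[[0,0,-1.8],[0,0,0],1]]';python3 - <<'E'
from h import *
from bench import ctrl
go(.590,-.1485,.3406,45)
E
```

```text
time: 22.1
position: [0.5915, 0.1151, 0.3576]
ee_rot: [-179.8, 0.2, 45.0]
ft_force: [1.6, -0.5, -0.2]
width: 0.093
gripper_force: 0.0
time: 22.5
position: [0.5915, 0.1151, 0.402]
ee_rot: [-179.9, 0.1, 45.0]
ft_force: [-0.4, -0.6, -0.7]
width: 0.0732
gripper_force: 0.0
units [-7.49  7.42  2.46] turn z -0.01 rot [-1.7994e+02  8.0000e-02  4.4960e+01] pos [0.5915 0.1151 0.402 ] t 22.5 w 0.0732
```

```bash
python3 -m creep '[[[-1.2,1.2,0],[0,0,0],1],[[-2.6,2.5,0],[0,0,0],1],[[-4,3.9,0],[0,0,0],1],[[-5.4,5.3,0],[0,0,0],1],[[-6.6,6.5,0],[0,0,0],1],[[-7.5,7.42,0.8],[0,0,0],1],[[-7.5,7.42,1.8],[0,0,0],1],[[-7.5,7.42,2.45],[0,0,0],1]]'; python3 -m creep '[[[0,0,0],[0,0,0],1],[[0,0,0],[0,0,0],1],[[0,0,0],[0,0,0],1],[[0,0,0],[0,0,0],1]]';python3 -c "
from h import *
go(.590,-.1485,.259,45)"
```

```text
time: 23.3
position: [0.5893, -0.1499, 0.3376]
ee_rot: [-179.7, 0.2, 44.8]
ft_force: [1.0, -0.2, -0.1]
width: 0.0094
gripper_force: 0.0
time: 23.7
position: [0.5908, -0.1484, 0.3426]
ee_rot: [179.9, -0.0, 45.0]
ft_force: [0.7, -0.5, 0.7]
width: 0.0007
gripper_force: 0.0
units [-0.03 -0.02  3.34] turn z -0.0 rot [ 1.799e+02 -4.000e-02  4.499e+01] pos [ 0.5908 -0.1484  0.3426] t 23.7 w 0.0007
```

```bash
python3 -m creep '[[[0,0,0.3],[0,0,0],1],[[0,0,0.5],[0,0,0],1],[[0,0,0.75],[0,0,0],1],[[0,0,1.05],[0,0,0],1],[[0,0,1.35],[0,0,0],1],[[0,0,1.65],[0,0,0],1],[[0,0,1.95],[0,0,0],1],[[0,0,2.25],[0,0,0],1]]'; python3 -m creep '[[[0,0,0.25],[0,0,0],1],[[0,0,0.5],[0,0,0],1],[[0,0,0.75],[0,0,0],1],[[0,0,0.95],[0,0,0],1],[[0,0,1.1],[0,0,0],1],[[0,0,1.2],[0,0,0],1],[[0,0,1.26],[0,0,0],1],[[0,0,1.26],[0,0,0],1]]'
```

```text
time: 24.5
position: [0.5913, -0.1507, 0.2869]
ee_rot: [179.6, 0.1, 45.0]
ft_force: [-0.5, -5.7, 6.2]
width: 0.0003
gripper_force: 3.5
time: 25.3
position: [0.5913, -0.1491, 0.2586]
ee_rot: [179.7, -0.1, 45.0]
ft_force: [-4.6, -0.3, 24.1]
width: 0.0003
gripper_force: 11.6
```

At the stop (24 N). Raise, second stroke, raise.

```bash
python3 -m creep '[[[0,0,-0.3],[0,0,0],1],[[0,0,-0.7],[0,0,0],1],[[0,0,-1.1],[0,0,0],1],[[0,0,-1.5],[0,0,0],1],[[0,0,-1.9],[0,0,0],1],[[0,0,-2.3],[0,0,0],1],[[0,0,-2.7],[0,0,0],1],[[0,0,-3.1],[0,0,0],1]]'; python3 -m creep '[[[0,0,-0.41],[0,0,0],1],[[0,0,-0.41],[0,0,0],1],[[0,0,-0.41],[0,0,0],1],[[0,0,-0.41],[0,0,0],1],[[0,0,-0.41],[0,0,0],1]]'
python3 -m creep '[[[0,0,0.3],[0,0,0],1],[[0,0,0.5],[0,0,0],1],[[0,0,0.75],[0,0,0],1],[[0,0,1.05],[0,0,0],1],[[0,0,1.35],[0,0,0],1],[[0,0,1.65],[0,0,0],1],[[0,0,1.95],[0,0,0],1],[[0,0,2.25],[0,0,0],1]]'; python3 -m creep '[[[0,0,0.25],[0,0,0],1],[[0,0,0.5],[0,0,0],1],[[0,0,0.75],[0,0,0],1],[[0,0,0.95],[0,0,0],1],[[0,0,1.1],[0,0,0],1],[[0,0,1.2],[0,0,0],1],[[0,0,1.24],[0,0,0],1],[[0,0,1.24],[0,0,0],1]]'
```

```text
time: 26.1
position: [0.5901, -0.1484, 0.3318]
ee_rot: [-179.9, 0.0, 45.0]
ft_force: [-0.5, -0.4, -0.2]
width: 0.0004
gripper_force: 0.0
time: 26.6
position: [0.5902, -0.1486, 0.341]
ee_rot: [-179.9, 0.0, 45.0]
ft_force: [-0.1, 0.0, 1.0]
width: 0.0005
gripper_force: 0.0
time: 27.4
position: [0.5913, -0.1508, 0.2868]
ee_rot: [179.6, 0.1, 45.0]
ft_force: [-0.7, -5.9, 6.5]
width: 0.0004
gripper_force: 3.5
time: 28.2
position: [0.5912, -0.1491, 0.2586]
ee_rot: [179.7, -0.1, 45.0]
ft_force: [-4.1, -0.6, 21.7]
width: 0.0006
gripper_force: 10.9
```

```bash
python3 -m creep '[[[0,0,-0.3],[0,0,0],1],[[0,0,-0.7],[0,0,0],1],[[0,0,-1.1],[0,0,0],1],[[0,0,-1.5],[0,0,0],1],[[0,0,-1.9],[0,0,0],1],[[0,0,-2.3],[0,0,0],1],[[0,0,-2.7],[0,0,0],1],[[0,0,-3.2],[0,0,0],1]]'; python3 -m creep '[[[0,0,-0.7],[0,0,0],1],[[0,0,-1.5],[0,0,0],0],[[0,0,-2.6],[0,0,0],-1],[[0,0,-2.6],[0,0,0],-1],[[0,0,-2.6],[0,0,0],-1]]'
python3 - <<'E'
from h import *
go(.432,-.028,.402,45)
E
```

```text
time: 29.0
position: [0.59, -0.1484, 0.3346]
ee_rot: [-179.9, 0.1, 45.0]
ft_force: [0.3, 0.8, -0.6]
width: -0.0001
gripper_force: 0.0
time: 29.5
position: [0.5902, -0.1486, 0.3997]
ee_rot: [180.0, 0.0, 45.0]
ft_force: [0.5, -0.4, -1.0]
width: 0.0288
gripper_force: 0.0
units [-1.07 -7.89 -0.09] turn z -0.01 rot [179.96   0.    44.96] pos [ 0.5902 -0.1486  0.3997] t 29.5 w 0.0288
```

```bash
python3 -m creep '[[[-0.15,-1.2,0],[0,0,0],-1],[[-0.35,-2.8,0],[0,0,0],-1],[[-0.6,-4.4,0],[0,0,0],-1],[[-0.8,-6,0],[0,0,0],-1],[[-1,-7.3,0],[0,0,0],-1],[[-1.07,-7.89,0],[0,0,0],-1],[[-1.07,-7.89,0],[0,0,0],-1],[[-1.07,-7.89,0],[0,0,0],-1]]'
python3 - <<'E'
from h import *
from bench import ctrl
go(.432,-.028,.251,45)
for n in("wrist","top","scene"):
    c=ctrl.capture(n);pickle.dump(c,open(n+"9.pkl","wb"))
for n in("wrist7","wrist9"):
    h=cv2.cvtColor(pickle.load(open(n+".pkl","rb"))["img"],cv2.COLOR_BGR2HSV)
    m=(((h[...,0]<8)|(h[...,0]>170))&(h[...,1]>50)&(h[...,2]>60)).astype(np.uint8)
    k,l,st,ce=cv2.connectedComponentsWithStats(m)
    print(n,[(st[i].tolist(),ce[i].round(1).tolist()) for i in range(1,k) if st[i,4]>300])
T=pickle.load(open("top9.pkl","rb"));h=cv2.cvtColor(T["img"],cv2.COLOR_BGR2HSV)
b=((h[...,0]>105)&(h[...,0]<130)&(h[...,1]>120)).astype(np.uint8)[140:200,185:330]
x,y,w,hh=cv2.boundingRect(cv2.morphologyEx(b,cv2.MORPH_OPEN,np.ones((2,2))));print("blue",x+185,y+140,w,hh,ray(T,(x+185+w/2-.5,y+140+hh/2-.5),.072))
E
```

```text
time: 30.3
position: [0.4331, -0.0284, 0.3993]
ee_rot: [179.9, -0.0, 45.0]
ft_force: [0.4, 0.1, 0.8]
width: 0.0928
gripper_force: 0.0
units [-0.02 -0.04  5.93] turn z -0.0 rot [ 1.7992e+02 -1.0000e-02  4.4970e+01] pos [ 0.4331 -0.0284  0.3993] t 30.3 w 0.0928
wrist7 [([426, 19, 100, 95, 4138], [476.5, 65.4]), ([196, 81, 55, 46, 1182], [226.8, 102.5]), ([304, 167, 39, 51, 896], [324.9, 187.7])]
wrist9 [([273, 0, 30, 27, 492], [286.9, 11.5]), ([519, 126, 101, 82, 3738], [569.2, 166.0]), ([300, 166, 43, 47, 996], [320.3, 185.0])]
blue 206 161 66 22 [0.59004168 0.17150156 0.072     ]
```

```bash
python3 - <<'E'
from h import *
for n in("top7","top9"):
    T=pickle.load(open(n+".pkl","rb"));g=T["img"].astype(int);h=cv2.cvtColor(T["img"],cv2.COLOR_BGR2HSV)
    b=((h[...,0]>105)&(h[...,0]<130)&(h[...,1]>120))
    r=b[178:184,185:330].mean(0);xs=np.flatnonzero(r>.4)+185
    print(n,xs.min(),xs.max(),[ray(T,(x,182),.072)[1].round(4) for x in(xs.min()-.5,xs.max()+.5)],"runs",xs.tolist()[:3])
E
python3 -m creep '[[[0.1,-0.05,1.5],[0,0,0],-1],[[0.1,-0.05,3],[0,0,0],-1],[[0.1,-0.05,4.5],[0,0,0],-1],[[0.1,-0.05,5.5],[0,0,0],-1],[[0.1,-0.05,5.93],[0,0,0],-1],[[0.1,-0.05,5.93],[0,0,0],0],[[0.1,-0.05,5.93],[0,0,0],1],[[0.1,-0.05,5.93],[0,0,0],1]]'; python3 -m creep '[[[0,0,0],[0,0,0],1],[[0,0,0],[0,0,0],1],[[0,0,0],[0,0,0],1],[[0,0,0],[0,0,0],1],[[0,0,0],[0,0,0],1],[[0,0,0],[0,0,0],1],[[0,0,0],[0,0,0],1]]';python3 -c "
from h import *
go(.592,.115,.412,45)"
```

```text
top7 226 289 [np.float64(0.2096), np.float64(0.0234)] runs [226, 227, 228]
top9 206 269 [np.float64(0.2678), np.float64(0.0816)] runs [206, 207, 208]
time: 31.25
position: [0.434, -0.0256, 0.2524]
ee_rot: [179.8, -0.1, 44.9]
ft_force: [-0.0, 0.3, 1.0]
width: 0.0732
gripper_force: 0.0
time: 31.95
position: [0.433, -0.0252, 0.2513]
ee_rot: [-180.0, -0.0, 45.0]
ft_force: [-0.5, 0.3, 3.4]
width: 0.0369
gripper_force: 30.0
units [ 8.46  0.53 -6.43] turn z -0.01 rot [-180.     -0.     44.96] pos [ 0.433  -0.0252  0.2513] t 31.95 w 0.0369
```

The carriage advanced by 20 px (about 58–60 mm), as expected. A is held (width 37 mm). Lift and carry.

```bash
python3 -m creep '[[[0,0,-0.5],[0,0,0],1],[[0,0,-1.5],[0,0,0],1],[[0,0,-3],[0,0,0],1],[[0,0,-4.5],[0,0,0],1],[[0,0,-6],[0,0,0],1],[[0,0,-6.4],[0,0,0],1],[[0,0,-6.4],[0,0,0],1]]'; python3 -m creep '[[[0.8,0.05,0],[0,0,0],1],[[2.4,0.15,0],[0,0,0],1],[[4,0.25,0],[0,0,0],1],[[5.7,0.35,0],[0,0,0],1],[[7.2,0.45,0],[0,0,0],1],[[8.1,0.5,0],[0,0,0],1],[[8.4,0.53,0],[0,0,0],1],[[8.4,0.53,0],[0,0,0],1]]';python3 -m creep '[[[0,0,0],[0,0,0],1],[[0,0,0.6],[0,0,0],1],[[0,0,1.4],[0,0,0],1],[[0,0,2.2],[0,0,0],1],[[0,0,2.8],[0,0,0],1],[[0,0,3],[0,0,0],1],[[0,0,3],[0,0,0],1]]';python3 - <<'E'
from h import *
from bench import ctrl
go(.592,.115,.2835,45)
c=ctrl.capture("wrist");pickle.dump(c,open("wrist10.pkl","wb"))
for n in("wrist3","wrist8","wrist10"):
    h=cv2.cvtColor(pickle.load(open(n+".pkl","rb"))["img"],cv2.COLOR_BGR2HSV)
    m=(((h[...,0]<8)|(h[...,0]>172))&(h[...,1]>110)&(h[...,2]>60))
    m=m[180:300,285:365]
    print(n,[ int(m[:,x].argmax()+180) for x in range(30,50,4)])
E
```

```text
time: 32.65
position: [0.4332, -0.0253, 0.412]
ee_rot: [179.8, -0.1, 45.0]
ft_force: [0.1, 0.2, -1.0]
width: 0.0369
gripper_force: 30.0
time: 33.45
position: [0.5911, 0.114, 0.4085]
ee_rot: [-179.8, 0.2, 45.0]
ft_force: [-0.9, -0.2, -1.0]
width: 0.0372
gripper_force: 30.0
time: 34.15
position: [0.5901, 0.1129, 0.3358]
ee_rot: [-180.0, 0.1, 44.9]
ft_force: [0.5, -0.0, 0.3]
width: 0.037
gripper_force: 30.0
units [ 0.11 -0.01  2.09] turn z -0.02 rot [-1.7995e+02  8.0000e-02  4.4900e+01] pos [0.5901 0.1129 0.3358] t 34.15 w 0.037
wrist3 [221, 220, 219, 218, 219]
wrist8 [216, 215, 214, 214, 215]
wrist10 [222, 221, 220, 198, 219]
```

```bash
python3 -m creep '[[[0.1,0,0],[0,0,0],1],[[0.1,0,0.4],[0,0,0],1],[[0.1,0,0.8],[0,0,0],1],[[0.1,0,1.2],[0,0,0],1],[[0.1,0,1.5],[0,0,0],1],[[0.1,0,1.5],[0,0,0],1]]'; python3 -m creep '[[[0,0,0.2],[0,0,0],1],[[0,0,0.4],[0,0,0],1],[[0,0,0.52],[0,0,0],1],[[0,0,0.58],[0,0,0],1],[[0,0,0.58],[0,0,0],1]]';python3 -m creep '[[[0,0,0.03],[0,0,0],1],[[0,0,0.06],[0,0,0],1],[[0,0,0.06],[0,0,0],1],[[0,0,0.06],[0,0,0],1]]'
```

```text
time: 34.8
position: [0.5922, 0.1155, 0.2968]
ee_rot: [-179.9, 0.2, 45.0]
ft_force: [-0.1, 0.5, -0.2]
width: 0.0369
gripper_force: 30.0
time: 35.3
position: [0.5927, 0.1155, 0.284]
ee_rot: [-180.0, 0.0, 45.0]
ft_force: [0.6, 0.7, -1.3]
width: 0.0369
gripper_force: 30.0
time: 35.7
position: [0.5929, 0.1155, 0.2833]
ee_rot: [180.0, -0.0, 45.0]
ft_force: [-1.0, 1.3, 3.6]
width: 0.0369
gripper_force: 30.0
```

Seated (3.6 N). Release, rise and take a last look.

```bash
python3 -m creep '[[[0,0,0],[0,0,0],-0.3],[[0,0,0],[0,0,0],-1],[[0,0,0],[0,0,0],-1],[[0,0,0],[0,0,0],-1],[[0,0,0],[0,0,0],-1],[[0,0,-0.5],[0,0,0],-1],[[0,0,-1.5],[0,0,0],-1],[[0,0,-3],[0,0,0],-1]]'; python3 -m creep '[[[0,0,-1.8],[0,0,0],-1],[[-1,0,-2.4],[0,0,0],-1],[[-3,0,-2.4],[0,0,0],-1],[[-5,1,-2.4],[0,0,0],-1],[[-7,2,-2.4],[0,0,0],-1],[[-8,3,-2.4],[0,0,0],-1],[[-8,3,-2.4],[0,0,0],-1],[[-8,3,-2.4],[0,0,0],-1]]'
python3 - <<'E'
from h import *
from bench import ctrl
I={n:ctrl.capture(n)["img"] for n in("top","scene")}
a=cv2.resize(I["top"][140:290,185:435],(500,300),interpolation=cv2.INTER_CUBIC)
s=cv2.resize(I["scene"][150:370,170:420],(500,300)if 0 else (340,300),interpolation=cv2.INTER_CUBIC)
s=cv2.resize(I["scene"][150:300,170:340],(510,450),interpolation=cv2.INTER_CUBIC)[:290]
m=np.zeros((600,520,3),np.uint8);m[:300,:500]=a;m[305:595,:510]=s
cv2.imwrite("pics/m11.png",m)
E
```

```text
time: 36.5
position: [0.5922, 0.1154, 0.3573]
ee_rot: [-179.8, 0.2, 45.0]
ft_force: [0.8, 0.8, 0.0]
width: 0.0934
gripper_force: 0.0
time: 37.3
position: [0.504, -0.0798, 0.4185]
ee_rot: [180.0, -0.1, 44.8]
ft_force: [-0.3, 0.7, -0.1]
width: 0.094
gripper_force: 0.0
```

View pics/m11.png

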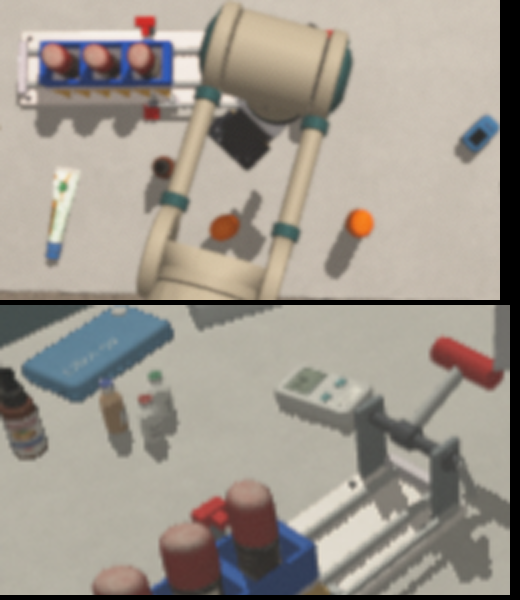

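All three bottles stand upright in the tray, with caps at (60,60), (101,58) and (142,58). The third pocket is at the pointer (146,25), the lever is up, and the dropper, tube and oximeter have not moved.

```bash
python3 -c "
from bench import ctrl
print(ctrl.sign_off())"
```

```text
the job is handed in; nothing more can be done
None
```

The job is handed in: all three red-capped bottles stand upright in the tray, each set down at the pointer, with exactly two full lever strokes after the first and second and none after the third; the last pictures show the dropper, tube and oximeter where they were, and it took about 37 s of the 72 s allowed.

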